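Refit an electrode cartridge and close the quarter-turn compression lever

TASK

Lower the green-topped electrode cartridge upright into the empty bay of the electrode module, port towards the seal, ease it down to the floor of the bay without dropping or forcing it, and let go. Then push the red-knobbed compression lever through its quarter turn right up to its end stop, coming up to the stop slowly, and lean on the knob there with about 12 newtons for a second, so that the seal beds in, never pressing on the module or its lever with more than 20 newtons. Leave the lever at its stop with the cartridge clamped, and do not disturb the bottles, the timer or the forceps.

Things in the scene. Friction and masses are not known exactly. Their poses are not given: they have to be found in the camera images.
- module: electrode module standing fixed on the deck: aluminium base 96 (x) x 190 (y) mm, its top 12 mm above the deck. Origin under the base, z up. Along its +y from the red-knobbed lever: cam, empty bay, sprung black seal, a yellow-topped and a blue-topped cell (fixed, shaped like the loose cartridge), grey end block. Near the lever two steel stop pins, 52 mm high
- bay (a point): point on the bay's floor (12 mm above the deck) for the middle of the cartridge's underside; axes as the module's. The bay lies between grey cheeks, inner faces 18.5 mm to either side in x, bevelled, tops about 44 mm above the deck. Along y the seal face is 19.5 mm away on the + side and the open lever's cam 19 to 20 mm on the - side.
- lever (a joint): lever angle, rad: 0 open (lever along the module's -y), 1.571 at the hard end stop (along the module's -x); turns clockwise seen from above, starts at 0 to 0.12, stays where left. Its cam pushes the cartridge up to 6 mm towards +y, 3 mm of it against the seal's spring, past dead centre at the stop. Running force at the knob 1 to 8 N; meeting the stop at 30 mm/s peaks near 20 N
- lever_axis (a point): point on the lever's upright axis of turning, at mid-height of the red knob (69 mm above the deck); fixed to the module, axes as the module's
- lever_knob (a point): middle (69 mm above the deck) of the red upright knob at the lever's end, 75 mm from the lever's axis: a round post, 16 mm in diameter, from 53 to 85 mm above the deck. The flat black lever arm under it (12 mm wide, a 20 mm boss under the knob) lies 45 to 53 mm above the deck. Can be pushed from its side with closed fingers pointing down
- seal (a joint): how far the sprung black seal is pushed in along the module's +y, m: 0 free, about 0.0025 when the cartridge is clamped; spring 3 N/mm with 9 N preload
- cartridge: loose electrode cartridge, white with a green top, about 110 g: block 34 (x) x 36 (y) x 44 (z) mm; from the middle of its top rises a green grip tab 14 (x) x 24 (y) mm, from 44 to 68 mm. Origin at the centre of its underside, z up; stands on the deck at the start. Grasp the tab across its 14 mm (fingers closing along the cartridge's x)
- port (a point): centre of the round black port in the cartridge's +y face, 20 mm above its underside; in the bay it must face the seal, i.e. cartridge axes along the module's axes
- bottle_blue_cap: white bottle with a blue cap, 40 mm in diameter, 76 mm tall, bystander; origin at the centre of its underside
- bottle_white_cap: white bottle with a white cap, 40 mm in diameter, 76 mm tall, bystander; origin at the centre of its underside
- timer: small white bench timer 46 x 58 x 18 mm, bystander; origin at the centre of its underside
- forceps: steel forceps 17 x 126 x 9 mm lying flat along their y, bystander; origin at the centre of their underside
Not all that is in view belongs to the job. Leave any purple look-alike of the cartridge alone.

How it is judged:
By the outcome, as a careful person would: the job done as asked, in the order asked, and still so for the second after the job is handed in, with the robot touching nothing.
It also fails if it takes over 67 s, if anything falls off the work surface, if the arm or the gripper's body presses on something with over 40 N, if the wrist force passes 120 N, or if a joint passes its speed limit or range.

ROBOT

A 7-joint arm with a two-finger parallel gripper is mounted at the origin on a cart in front of the work surface, level with it; the furniture and walls round the work are solid. World frame = base frame: x ahead of the robot, y to its left, z up, the work surface at z = 0. Lengths are in m, angles in rad, forces in N, time in s.
With the tool pointing down it reaches from about 0.425 to 0.875 m from the base axis. Payload 4.7 kg.
Tool frame: the origin (TCP) lies on the mounting face of the last link; the fingertips stand 182 mm ahead of it and the grasp point (between the pads) lies ahead of it (ctrl.grip_point_offset is the z of the grasp point in the tool frame, in m); z points along the fingers, y is the line along which they close (so a half turn about z gives the same grasp; the last joint's range is limited). The gripper opens to 87 mm and grips with 3 to 60 N. Pads are 19 mm wide; open, the fingers measure 117 mm over their backs; the gripper's body (75 mm by 190 mm) begins 51 mm behind the grasp point.
Start: joints at [1.18, 0.321, -0.07, 1.45, 0.023, 1.371, -0.057], TCP at [0.256, -0.597, 0.405] pointing down, gripper open.
Joint ranges: [-2.86, 2.86], [-0.3, 2.09], [-1.38, 1.24], [0.06, 2.45], [-1.56, 4.7], [0.09, 2.05], [-2.69, 2.69]. Speed limits (rad/s): [2.57, 2.57, 3.14, 3.14, 3.14, 3.14, 3.14].

INTERFACE

Orientations are given as a rotation vector (axis times angle).
In Python, from bench import ctrl gives the robot as it stands.
- The arm moves only by the tool jog_arm, called after "Request:" in YAML: its name, and indented under it one key for each argument. Schema: {"type":"object","properties":{"increments":{"type":"array","items":{"type":"array","items":{"type":"number"},"minItems":5,"maxItems":5},"minItems":1,"maxItems":20},"clamp_n":{"type":"number"},"only":{"type":"string"},"quiet":{"type":"boolean"},"lines":{"type":"string"}},"required":["increments"],"additionalProperties":false}. increments is a list of rows, 1 to 20 of them, each of 5 numbers: dx, dy, dz in m, then a turn about the tool's z in rad, then the opening from 0.0 (shut) to 1.0 (fully open); each row is the pose to reach, as a shift and turn from the pose commanded when the call began, along the tool's axes at that moment; what a row does not reach only later rows make up. A row lasts 1/10 s, in which the tool goes at most 0.05 m and 0.15 rad, less where a joint would pass 70% of its speed; a pose out of reach is approached as far as the arm can. The fingers move at their own pace and stop on an object; clamp_n is the grip in N (left out, the last holds). Time passes only in rows, so rows that do not move let the fingers close. The tool returns the time, the measured TCP pose, the force, the opening and the grip force at its end. only (a regular expression) keeps the lines of the reply that match it, lines (a string "A,B") keeps lines A to B, and quiet returns only ok. Input that does not fit is refused with a message, and nothing moves.
- ctrl.get_state(): the state, without advancing time (a new reading comes with each control period).
- ctrl.get_image(name): name is "scene" or "top" or "wrist"; returns (picture, depth): 480x640x3 uint8, red, green, blue; 480x640 float32, m along the optical axis (not along the pixel's ray), 0 where there is no reading.
- ctrl.camera_model(name): a dict with "vertical_fov" (degrees; the focal length in pixels is half the picture's height over the tangent of half this angle, whatever the lens; pixels are square), "cx", "cy" (the principal point, pixels), "rvec" (rotation vector, rad) and "tvec" (3), from world to camera coordinates, as OpenCV has them; the wrist camera has in their place "hand_eye" (4x4, takes a point from camera to tool coordinates, whose origin is the TCP and whose axes are the flange's). Camera axes: x right, y down, z forward; pixel columns grow to the right and rows downward; lengths in m; the calibration is good to about 2 mm. A picture is of the moment at which its call begins: read the wrist's pose just before it. camera_model takes no time and is no camera call.
- ctrl.close_job(): hands the job in; it is judged then, once.
The state is a dict: "time": time; "joint_positions": joint angles; "qd": joint speeds; "joint_torque": joint torques, N m; "position": TCP position; "tool_rot": TCP orientation; "ft_force": force on the tool from outside, world axes, zero at the start; "torque": the same for the moment, N m; "grip_width": opening from 0.0 (shut) to 1.0 (fully open); "grip_force": force on a finger pad.
Only numpy, scipy, OpenCV 4.12 (cv2) and the standard library are available. Lean on these libraries where they do the work, as an engineer would, in place of code of your own. Each camera call takes 0.05 s, during which the arm holds its last target. There are 200 camera calls.

## Working session

There is one attempt and no reset: what is moved stays moved. The work goes in short steps, Python scripts to look and compute and a tool call to move; the robot and the scene stay as the last step left them, time stands still between calls to the robot, and variables do not carry over. Pictures are saved under pics/ and viewed, at most 10 in all, crops included, and the job is handed in when it is done.

```bash
ls; mkdir -p pics
```

Create h.py:
```python
import numpy as np, cv2
from bench import ctrl
from scipy.spatial.transform import Rotation as R
def cam(name, st=None):
    m=ctrl.camera_model(name); f=240/np.tan(np.radians(m["vertical_fov"])/2)
    if "hand_eye" in m:
        st=st or ctrl.get_state(); T=np.eye(4); T[:3,:3]=R.from_rotvec(st["tool_rot"]).as_matrix(); T[:3,3]=st["position"]
        C=T@np.array(m["hand_eye"])
    else:
        Rw=R.from_rotvec(np.ravel(m["rvec"])).as_matrix(); C=np.eye(4); C[:3,:3]=Rw.T; C[:3,3]=-Rw.T@np.ravel(m["tvec"])
    return f,m["cx"],m["cy"],C
def ray(c,uv,z):
    f,cx,cy,C=c; uv=np.atleast_2d(uv).astype(float)
    d=np.c_[(uv[:,0]-cx)/f,(uv[:,1]-cy)/f,np.ones(len(uv))]@C[:3,:3].T
    o=C[:3,3]; return o+d*((z-o[2])/d[:,2])[:,None]
def cloud(c,dep):
    f,cx,cy,C=c; v,u=np.mgrid[:480,:640]
    return np.stack([(u-cx)/f*dep,(v-cy)/f*dep,dep],-1)@C[:3,:3].T+C[:3,3]
def proj(c,p):
    f,cx,cy,C=c; q=(np.atleast_2d(p)-C[:3,3])@C[:3,:3]; return np.c_[q[:,0]/q[:,2]*f+cx,q[:,1]/q[:,2]*f+cy]
def shot(name):
    st=ctrl.get_state(); im,d=ctrl.get_image(name); return im,d,cam(name,st)
```

Run:
```python
from h import *
s=ctrl.get_state(); print(s, ctrl.grip_point_offset)
for n in ("top","scene"):
    im,d,c=shot(n); cv2.imwrite(f"pics/{n}0.png",im[...,::-1]); np.savez(f"{n}0.npz",im=im,d=d)
    print(n,ctrl.camera_model(n),c[3][:3,3])
```

```text
pics
{'time': 0.0, 'joint_positions': array([ 1.18010963,  0.3218207 , -0.07010961,  1.45165348,  0.02260277,
        1.37078369, -0.05691446]), 'qd': array([-6.45741187e-04, -1.71349579e-03,  2.74296053e-05,  1.72968542e-03,
       -6.76036213e-04,  8.75160478e-04,  1.25355856e-03]), 'joint_torque': array([-4.76111964e-04, -4.91282523e+01, -4.04182160e-01, -3.12532461e+01,
       -6.39740657e-02,  4.36851103e-02,  1.84841238e-04]), 'position': array([ 0.25588979, -0.59729607,  0.40367367]), 'tool_rot': array([-3.07567306e+00, -6.31200953e-01,  7.32655813e-04]), 'ft_force': array([0.00949823, 0.11441179, 0.27542573]), 'torque': array([-0.02161784,  0.00274344,  0.00146815]), 'grip_force': 0.0, 'grip_width': 0.997919602554724} 0.1635
top {'vertical_fov': 53.564125621244294, 'cx': 316.4853044007641, 'cy': 238.21435317998146, 'rvec': array([ 2.1449414 , -2.11916029,  0.13930145]), 'tvec': array([-0.11606514,  0.58568479,  0.93660851])} [ 0.43847893 -0.13125509  1.01204824]
scene {'vertical_fov': 53.20203747501399, 'cx': 314.310001911918, 'cy': 238.67925296306868, 'rvec': array([ 1.0255119 , -2.37651025,  1.0980375 ]), 'tvec': array([0.3028251 , 0.39233167, 0.64653166])} [0.0375294  0.38460863 0.71714581]
```

View pics/top0.png

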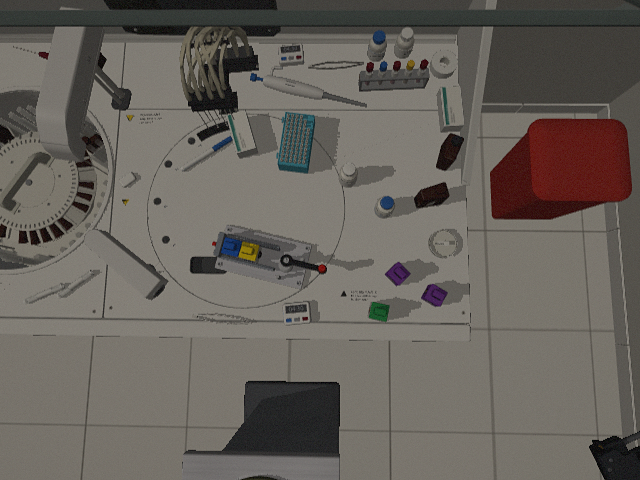

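View pics/scene0.png

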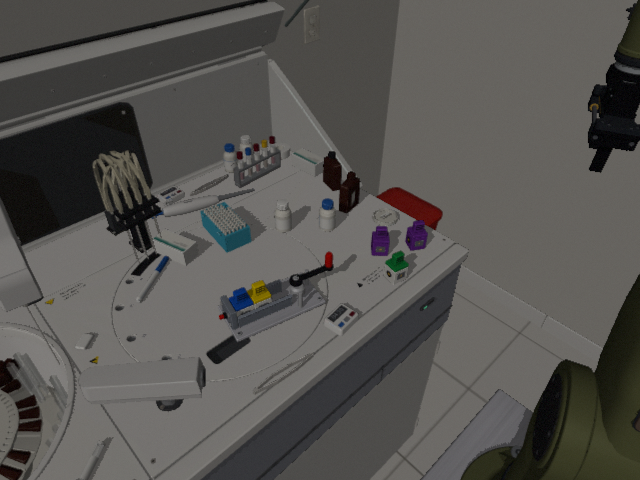

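Top view: the only loose green-topped block is at (379,312). Things it could be mistaken for are the purple look-alikes at (398,273) and (434,295), and the fixed yellow (248,253) and blue (231,247) cells in the module. I choose (379,312). The lever knob is at (322,268), the timer at (297,313), the forceps at (225,318), and the bottles at (348,175) and (386,206).

Run:
```python
from h import *
for n in ("top","scene"):
    z=np.load(f"{n}0.npz"); im,d=z["im"],z["d"]; c=cam(n); P=cloud(c,d)
    hsv=cv2.cvtColor(im,cv2.COLOR_RGB2HSV)
    for nm,lo,hi,zz in (("green",(50,120,40),(80,255,255),.068),("red",(0,150,60),(6,255,255),.085),("yellow",(20,150,80),(32,255,255),.08),("blue",(108,150,60),(122,255,255),.08)):
        m=cv2.inRange(hsv,lo,hi); k,l,s,ct=cv2.connectedComponentsWithStats(m)
        for i in range(1,k):
            if s[i,4]>25:
                q=P[l==i]; q=q[(q[:,2]>-.02)]
                if len(q)>10 and q[:,0].max()<1.2: print(n,nm,s[i],ct[i].round(1),q.mean(0).round(3),np.percentile(q[:,2],[5,50,95]).round(3))
z=np.load("top0.npz"); im=z["im"]
a=cv2.resize(im[225:340,200:360],None,fx=4,fy=4,interpolation=cv2.INTER_CUBIC); b=cv2.resize(im[255:335,350:450],None,fx=4,fy=4,interpolation=cv2.INTER_CUBIC)
o=np.zeros((460+0,640,3),np.uint8);o[:460]=a
cv2.imwrite("pics/crop0.png",np.clip(b[...,::-1]*1.5,0,255).astype(np.uint8))
# high points of region around the module
c=cam("top");P=cloud(c,z["d"])
for u,v in ((322,268),(287,260),(379,312),(380,307),(248,253),(340,245),(300,310)): print(u,v,P[v,u].round(3))
```

```text
top green [369 302  20  20 287] [378.7 311.2] [ 0.44  -0.234  0.058] [0.042 0.045 0.069]
top red [ 490  119  142   99 9321] [565.5 163.8] [ 0.438 -0.131  1.012] [1.012 1.012 1.012]
top red [318 265   7   8  37] [321.2 268.2] [ 0.519 -0.12   0.109] [0.079 0.085 0.087]
top yellow [407  60   8   9  44] [410.2  63.5] [ 0.945 -0.298  0.095] [0.089 0.095 0.098]
top yellow [239 242  20  19 264] [248.1 250.9] [0.557 0.028 0.063] [0.053 0.057 0.081]
top blue [373  32  12   9  46] [378.6  36.4] [ 1.005 -0.234  0.096] [0.072 0.076 0.078]
top blue [382 200  11   9  44] [387.5 203.3] [ 0.655 -0.251  0.076] [0.074 0.075 0.078]
top blue [221 237  21  20 242] [230.5 246.7] [0.564 0.063 0.067] [0.053 0.057 0.081]
scene green [386 251  23  21 257] [396.8 261.9] [ 0.436 -0.225  0.052] [0.038 0.044 0.067]
scene red [325 252   7  16  96] [328.1 259.3] [ 0.516 -0.109  0.078] [0.055 0.073 0.085]
scene yellow [262 140   5   8  32] [263.7 143.1] [ 0.944 -0.292  0.088] [0.08  0.089 0.095]
scene yellow [247 280  24  24 284] [258.3 292.3] [0.554 0.037 0.062] [0.052 0.056 0.079]
scene blue [225 144   9   8  48] [229.  147.5] [ 1.015 -0.229  0.07 ] [0.062 0.072 0.075]
scene blue [322 199  11  11  72] [326.8 203.8] [ 0.656 -0.242  0.07 ] [0.062 0.072 0.075]
scene blue [156 257  12  14  37] [161.2 263.2] [0.802 0.109 0.011] [0.009 0.011 0.014]
scene blue [229 288  24  23 311] [240.1 299.6] [0.56  0.074 0.064] [0.051 0.056 0.079]
322 268 [ 0.522 -0.122  0.087]
287 260 [ 0.54  -0.05   0.056]
379 312 [ 0.438 -0.234  0.069]
380 307 [ 0.448 -0.239  0.044]
248 253 [0.551 0.026 0.077]
340 245 [ 0.579 -0.159  0.005]
300 310 [ 0.44  -0.076  0.018]
```

View pics/crop0.png

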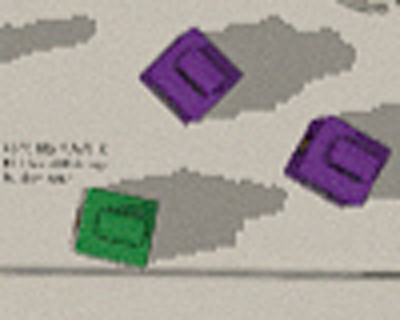

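The close crop confirms it: a green block with a raised tab at crop (117,228), which is image (379,312), with its tab's long side roughly along image horizontal. The two purple ones stay untouched. Next I work out the tool axes and check the port side in the scene view.

Run:
```python
from h import *
s=ctrl.get_state(); M=R.from_rotvec(s["tool_rot"]).as_matrix(); print(M.round(3)); print(ctrl.camera_model("wrist"))
im=np.load("scene0.npz")["im"]
b=cv2.resize(im[235:290,360:430],None,fx=6,fy=6,interpolation=cv2.INTER_CUBIC); a=cv2.resize(im[245:345,215:345],None,fx=3,fy=3,interpolation=cv2.INTER_CUBIC)
o=np.zeros((330,820,3),np.uint8); o[:,:420]=b; o[:300,430:820]=a
cv2.imwrite("pics/crop1.png",cv2.resize(np.clip(o[...,::-1]*1.5,0,255).astype(np.uint8),(800,322)))
# desired tool: y axis along world x with cart yaw ~ -0.1 ; move target from current, in tool axes
t=np.array([0.44,-0.236,0.40]); print((M.T@(t-s["position"])).round(3))
```

```text
[[ 0.919  0.394 -0.001]
 [ 0.394 -0.919  0.002]
 [-0.    -0.002 -1.   ]]
{'vertical_fov': 63.027049099776086, 'cx': 316.36144796927914, 'cy': 238.15300798330156, 'hand_eye': array([[-7.81094778e-04, -9.61166526e-01, -2.75967931e-01,
         7.49194153e-02],
       [ 9.99999527e-01, -9.10487213e-04,  3.40747643e-04,
         9.21355065e-04],
       [-5.78780500e-04, -2.75967535e-01,  9.61166783e-01,
         2.04391048e-02],
       [ 0.00000000e+00,  0.00000000e+00,  0.00000000e+00,
         1.00000000e+00]])}
[ 0.312 -0.26   0.004]
```

View pics/crop1.png

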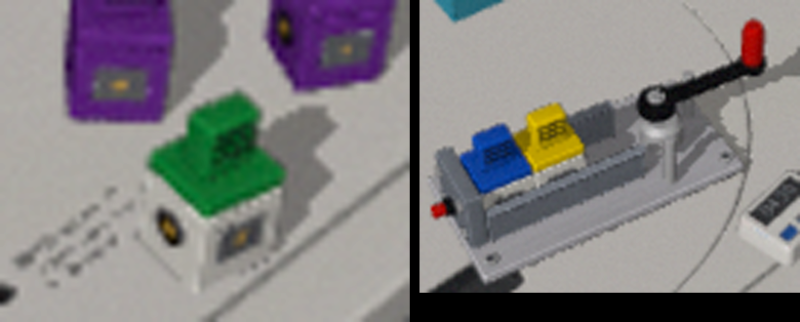

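The cartridge's round black port is at crop (168,228), on the face towards world +y. That is also the way the module's seal faces. The square label is on the −x face, so only a small turn will be needed. The lever is open, pointing to −y. Moving above the cartridge.

Request:
jog_arm:
  increments:
    - [0.312,-0.26,0.06,-1.0,1]
    - [0.312,-0.26,0.06,-1.0,1]
    - [0.312,-0.26,0.06,-1.0,1]
    - [0.312,-0.26,0.06,-1.0,1]
    - [0.312,-0.26,0.06,-1.0,1]
    - [0.312,-0.26,0.06,-1.0,1]
    - [0.312,-0.26,0.06,-1.0,1]
    - [0.312,-0.26,0.06,-1.0,1]
    - [0.312,-0.26,0.06,-1.0,1]
    - [0.312,-0.26,0.06,-1.0,1]
    - [0.312,-0.26,0.06,-1.0,1]
    - [0.312,-0.26,0.06,-1.0,1]
    - [0.312,-0.26,0.06,-1.0,1]
  clamp_n: 20

```text
time: 1.4
position: [0.4396, -0.2374, 0.3448]
tool_rot: [2.401, 2.025, -0.0]
ft_force: [-0.8, -0.4, 0.5]
grip_width: 1.0
grip_force: 0.0
```

Create loc.py:
```python
from h import *
def blob(hsv,lo,hi,near=None):
    m=cv2.inRange(hsv,lo,hi); k,l,s,ct=cv2.connectedComponentsWithStats(m)
    i=1+np.argmax(s[1:,4]); return l==i
def rect(pts):
    (cx,cy),(w,h),a=cv2.minAreaRect((pts[:,:2]*1000).astype(np.float32)); return np.array([cx,cy])/1000,(round(w,1),round(h,1)),round(a,1)
```

Run:
```python
from loc import *
im,d,c=shot("wrist"); cv2.imwrite("pics/w1.png",im[...,::-1]); np.savez("w1.npz",im=im,d=d,C=c[3])
P=cloud(c,d); hsv=cv2.cvtColor(im,cv2.COLOR_RGB2HSV); m=blob(hsv,(50,100,25),(85,255,255))
q=P[m]; print(np.percentile(q[:,2],[2,20,50,80,98]).round(4))
for lo,hi in ((.063,.075),(.04,.05)):
    w=(P[...,2]>lo)&(P[...,2]<hi)&m; print(w.sum(),rect(P[w]),P[w].mean(0).round(4))
w=(P[...,2]>.038)&m; print(rect(P[w]))
```

```text
[0.0422 0.0433 0.0444 0.0672 0.0688]
564 (array([ 0.43912167, -0.23540337]), (22.2, 13.0), 77.5) [ 0.4394 -0.2348  0.0673]
1002 (array([ 0.43939645, -0.23565346]), (34.3, 32.0), 77.5) [ 0.4386 -0.2302  0.0437]
(array([ 0.44573013, -0.20865808]), (89.9, 31.9), 76.9)
```

View pics/w1.png

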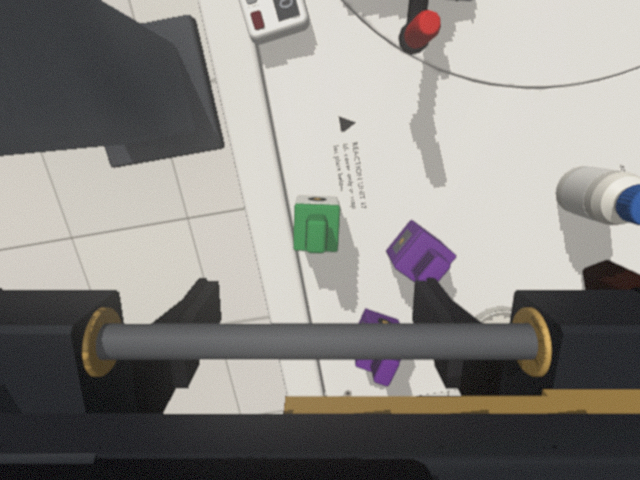

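Wrist view: the green cartridge is at (316,225), its port side up-image at (317,199), with a purple one close by at (420,250). I'll narrow the fingers before going down. Centre is (0.4393, −0.2355), and the tool needs +0.048 rad.

Request:
jog_arm:
  increments:
    - [0.002,-0.0005,0,0.048,0.4]
    - [0.002,-0.0005,0.03,0.048,0.4]
    - [0.002,-0.0005,0.06,0.048,0.4]
    - [0.002,-0.0005,0.085,0.048,0.4]
    - [0.002,-0.0005,0.1,0.048,0.4]
    - [0.002,-0.0005,0.11,0.048,0.4]
    - [0.002,-0.0005,0.114,0.048,0.4]
    - [0.002,-0.0005,0.114,0.048,0.4]
    - [0.002,-0.0005,0.114,0.048,0.4]
  clamp_n: 20

```text
time: 2.35
position: [0.4406, -0.2339, 0.2316]
tool_rot: [2.445, 1.97, 0.001]
ft_force: [-0.8, -0.0, -0.6]
grip_width: 0.409
grip_force: 0.0
```

Run:
```python
from loc import *
im,d,c=shot("wrist"); cv2.imwrite("pics/w2.png",im[...,::-1])
P=cloud(c,d); hsv=cv2.cvtColor(im,cv2.COLOR_RGB2HSV); m=blob(hsv,(50,100,25),(85,255,255))
s=ctrl.get_state(); M=R.from_rotvec(s["tool_rot"]).as_matrix()
for lo,hi in ((.063,.075),(.04,.05)):
    w=(P[...,2]>lo)&(P[...,2]<hi)&m; print(w.sum(),rect(P[w]), rect((P[w]-s["position"])@M))
```

```text
1045 (array([ 0.440565  , -0.23092044]), (13.9, 14.6), 78.7) (array([ 0.00296203, -0.00096233]), (14.6, 13.9), 89.1)
2912 (array([ 0.43991144, -0.23381854]), (31.5, 32.6), 78.3) (array([ 7.40623474e-06, -1.01947784e-03]), (32.6, 31.5), 89.4)
```

View pics/w2.png

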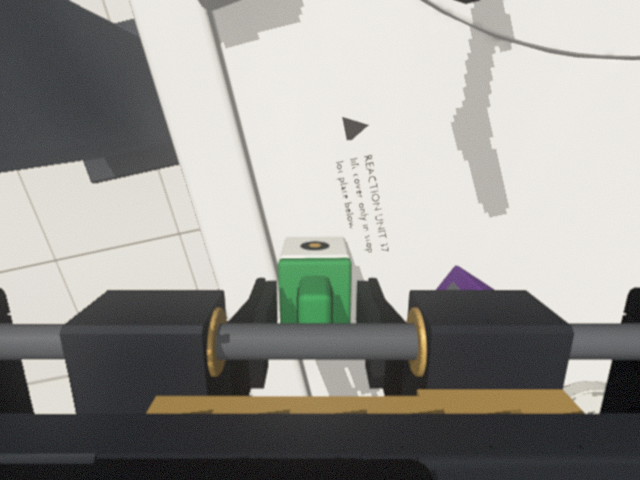

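The cartridge sits between the fingers with the tab at (316,300) and the port face outward at (315,245). Closing the gripper and then lifting.

Request:
jog_arm:
  increments:
    - [-0.0015,-0.001,0.002,0,0.4]
    - [-0.0015,-0.001,0.002,0,0]
    - [-0.0015,-0.001,0.002,0,0]
    - [-0.0015,-0.001,0.002,0,0]
    - [-0.0015,-0.001,0.002,0,0]
    - [-0.0015,-0.001,0.002,0,0]
    - [-0.0015,-0.001,0.002,0,0]
    - [-0.0015,-0.001,0.002,0,0]
  clamp_n: 20

```text
time: 3.2
position: [0.4389, -0.2348, 0.2287]
tool_rot: [2.446, 1.972, -0.0]
ft_force: [-0.2, 0.3, -0.4]
grip_width: 0.159
grip_force: 20.0
```

Request:
jog_arm:
  increments:
    - [0,0,-0.01,0,0]
    - [0,0,-0.03,0,0]
    - [0,0,-0.06,0,0]
    - [0,0,-0.1,0,0]
    - [0,0,-0.1,0,0]
    - [0,0,-0.1,0,0]

```text
time: 3.8
position: [0.4391, -0.2349, 0.3301]
tool_rot: [2.444, 1.97, 0.001]
ft_force: [0.8, 0.5, -1.1]
grip_width: 0.158
grip_force: 20.0
```

Run:
```python
from loc import *
im,d,c=shot("wrist"); cv2.imwrite("pics/w3.png",im[...,::-1]); np.savez("w3.npz",im=im,d=d,C=c[3])
P=cloud(c,d); hsv=cv2.cvtColor(im,cv2.COLOR_RGB2HSV); m=blob(hsv,(50,100,25),(85,255,255))
s=ctrl.get_state(); M=R.from_rotvec(s["tool_rot"]).as_matrix(); Q=(P-s["position"])@M; q=Q[m]
print(s["position"],s["ft_force"],np.percentile(q[:,2],[2,10,25,50,75,90,98]).round(4)); 
for lo,hi in ((.155,.172),(.178,.193)):
    w=(Q[...,2]>lo)&(Q[...,2]<hi)&m; print(w.sum(),rect(Q[w]),np.percentile(Q[w][:,0],[1,50,99]).round(4), np.median(Q[w][:,2]))
```

```text
[ 0.43858382 -0.23470156  0.32867682] [ 0.16212071  0.20060041 -0.71234418] [0.1589 0.1597 0.1607 0.1787 0.1839 0.1846 0.1865]
1251 (array([0.00451742, 0.00093996]), (13.4, 13.0), 89.6) [-0.0013  0.0067  0.0106] 0.16045790863456633
1448 (array([0.01178624, 0.00084296]), (32.3, 9.8), 89.9) [0.0075 0.0127 0.0164] 0.1838597980173008
```

Gripped and lifted. The tab was centred with the cartridge about −1 mm along tool x. Next, move to a viewing pose near the module.

Request:
jog_arm:
  increments:
    - [0.04,0.015,-0.02,0,0]
    - [0.09,0.033,-0.02,0,0]
    - [0.13,0.047,-0.02,0,0]
    - [0.161,0.0586,-0.02,0,0]
    - [0.161,0.0586,-0.02,0,0]
    - [0.161,0.0586,-0.02,0,0]
    - [0.161,0.0586,-0.02,0,0]

```text
time: 4.55
position: [0.5296, -0.0914, 0.3475]
tool_rot: [-2.447, -1.968, 0.003]
ft_force: [0.1, 0.3, 0.2]
grip_width: 0.156
grip_force: 20.0
```

Run:
```python
from loc import *
im,d,c=shot("wrist"); cv2.imwrite("pics/w4.png",im[...,::-1]); np.savez("w4.npz",im=im,d=d,C=c[3])
s=ctrl.get_state(); np.savez("s4.npz",p=s["position"],r=s["tool_rot"]); print(s["position"],s["tool_rot"])
```

```text
[ 0.52957685 -0.09158905  0.34782519] [-2.44775088 -1.96779327  0.00278845]
```

View pics/w4.png

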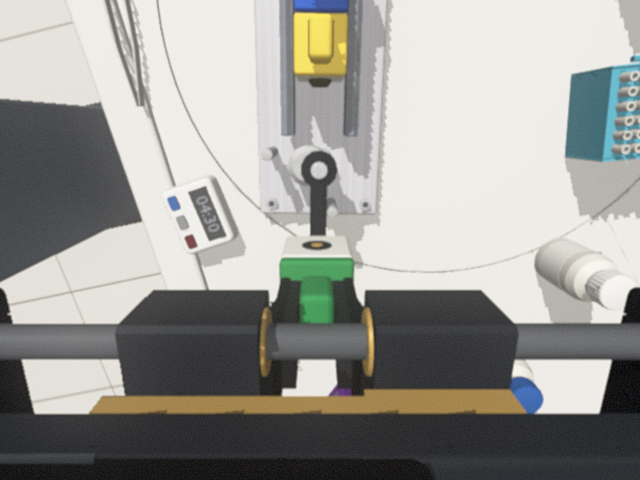

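Wrist view: the module is nearly aligned with the tool. The yellow cell is at (320,45), the black seal at (320,82), the cheeks run along columns 288 and 350 down to row 135, and the lever's axis ring is at (319,169). The lever is open and points towards the held cartridge. Now I measure the bay.

Run:
```python
from loc import *
z=np.load("w4.npz"); im,d=z["im"],z["d"]; s=np.load("s4.npz"); c=(*cam("wrist")[:3],z["C"])
P=cloud(c,d); M=R.from_rotvec(s["r"]).as_matrix(); Q=(P-s["p"])@M
h=P[...,2]
print("col 320"); 
for v in range(60,200,3): print(v,Q[v,320,0].round(4),h[v,320].round(4),im[v,320], end=" | ")
print("\nrow")
for v in (100,115,128):
  for u in range(276,366,2): print(u,Q[v,u,1].round(4),h[v,u].round(3),im[v,u].mean().round(), end=" | ")
  print()
hsv=cv2.cvtColor(im,cv2.COLOR_RGB2HSV); m=blob(hsv,(20,130,60),(34,255,255))
for lo,hi in ((.052,.062),(.074,.086)):
    w=(h>lo)&(h<hi)&m; print("yellow",w.sum(),rect(Q[w]),h[w].mean())
w=(h>.038)&(h<.05); w[:, :270]=0; w[:,370:]=0; w[140:]=0
for side in (slice(270,318),slice(322,370)):
    ww=np.zeros_like(w); ww[:,side]=w[:,side]; ww&=~m; ww[:60]=0; print("cheek",ww.sum(),rect(Q[ww]),np.median(h[ww]))
w=(h>.05)&(h<.075); w[:148]=0; w[195:]=0; w[:,:295]=0; w[:,342:]=0; print("ring",rect(Q[w]),np.percentile(h[w],[5,50,95]))
w=(h>.007)&(h<.017); w[220:]=0;w[:, :250]=0; w[:,395:]=0; print("base",rect(Q[w]),np.median(h[w]))
```

```text
col 320
60 0.112 0.0751 [126 110  57] | 63 0.1121 0.0628 [141 125  64] | 66 0.1114 0.0552 [199 174  80] | 69 0.1095 0.0559 [200 174  81] | 72 0.1078 0.0556 [187 165  77] | 75 0.106 0.0552 [138 123  79] | 78 0.1059 0.0397 [84 76 70] | 81 0.104 0.04 [67 62 54] | 84 0.1022 0.0384 [68 62 57] | 87 0.1011 0.0296 [121 120 117] | 90 0.1004 0.0131 [163 161 160] | 93 0.0985 0.0105 [160 156 155] | 96 0.0962 0.0124 [162 158 158] | 99 0.0941 0.011 [160 157 159] | 102 0.092 0.0106 [163 161 161] | 105 0.0898 0.0109 [162 162 161] | 108 0.0876 0.0118 [164 160 162] | 111 0.0854 0.0117 [158 156 157] | 114 0.0832 0.0109 [158 158 158] | 117 0.081 0.0116 [160 160 160] | 120 0.0788 0.0118 [162 161 157] | 123 0.0766 0.0108 [162 162 159] | 126 0.0744 0.0113 [158 156 155] | 129 0.0721 0.0103 [161 159 162] | 132 0.0699 0.0106 [183 180 179] | 135 0.0676 0.0124 [206 205 207] | 138 0.0653 0.0116 [223 222 224] | 141 0.0631 0.0117 [222 220 220] | 144 0.0608 0.0116 [217 216 217] | 147 0.0585 0.0124 [210 207 208] | 150 0.0577 0.0374 [151 152 150] | 153 0.0566 0.0522 [72 68 69] | 156 0.0546 0.0531 [73 73 73] | 159 0.0
[... 3665 characters left out ...]
 0.041 111.0 | 352 0.0247 0.042 122.0 | 354 0.0263 0.04 123.0 | 356 0.0278 0.039 114.0 | 358 0.0321 0.011 156.0 | 360 0.0336 0.012 167.0 | 362 0.0353 0.01 169.0 | 364 0.0368 0.011 167.0 | 
yellow 1993 (array([0.12436483, 0.0021669 ]), (35.8, 33.5), 0.6) 0.0555659849581996
yellow 1141 (array([0.123981  , 0.00214881]), (14.8, 24.3), 89.5) 0.0788558010557891
cheek 907 (array([ 0.09272125, -0.01258365]), (49.1, 25.4), 0.4) 0.040498778531424584
cheek 920 (array([0.09254881, 0.01631689]), (50.0, 25.8), 0.5) 0.040550374101537695
ring (array([0.042871  , 0.00157258]), (29.9, 25.2), 0.8) [0.05122319 0.05271374 0.05613785]
base (array([0.08309836, 0.00184843]), (157.5, 96.4), 0.6) 0.011658479508762809
```

Run:
```python
from loc import *
z=np.load("w4.npz"); im,d=z["im"],z["d"]; s=np.load("s4.npz"); c=(*cam("wrist")[:3],z["C"])
P=cloud(c,d); M=R.from_rotvec(s["r"]).as_matrix(); Q=(P-s["p"])@M; h=P[...,2]
np.set_printoptions(linewidth=250)
print("h mm"); print("     ",np.arange(288,340,4))
for v in range(138,168,2): print(v,(h[v,288:340:4]*1000).round().astype(int),"x",(Q[v,288:340:4,0]*1000).round(1))
for v in range(72,96,2): print(v,(h[v,308:336:4]*1000).round().astype(int),"x",(Q[v,308:336:4,0]*1000).round(1),im[v,308:336:4,0])
b=cv2.resize(im[60:220,250:390],None,fx=3.7,fy=3.7,interpolation=cv2.INTER_CUBIC); cv2.imwrite("pics/c4.png",b[...,::-1])
```

```text
h mm
      [288 292 296 300 304 308 312 316 320 324 328 332 336]
138 [12 11 12 12 12 12 11 11 12 10 13 13 11] x [65.4 65.3 65.4 65.4 65.4 65.4 65.3 65.3 65.3 65.3 65.4 65.4 65.3]
140 [13 12 12 11 12 11 12 11 12 12 11 13 13] x [63.9 63.8 63.8 63.8 63.9 63.8 63.8 63.8 63.8 63.8 63.8 63.9 63.9]
142 [12 12 13 12 12 12 12 11 12 11 11 12 12] x [62.3 62.3 62.4 62.3 62.3 62.3 62.3 62.3 62.3 62.3 62.3 62.3 62.3]
144 [10 12 11 12 13 12 13 10 12 12 12 11 11] x [60.7 60.8 60.8 60.8 60.8 60.8 60.8 60.7 60.8 60.8 60.8 60.8 60.7]
146 [12 11 12 12 37 38 38 11 11 12 12 10 12] x [59.3 59.2 59.3 59.3 60.5 60.5 60.6 59.3 59.2 59.3 59.3 59.2 59.3]
148 [13 12 11 38 40 39 40 38 10 11 11 11 13] x [57.8 57.8 57.7 59.1 59.3 59.2 59.2 59.1 57.6 57.7 57.7 57.7 57.8]
150 [11 11 38 40 41 41 41 39 37 21 10 12 12] x [56.1 56.1 57.7 57.8 57.9 57.9 57.9 57.8 57.7 56.8 56.1 56.2 56.2]
152 [10 11 39 41 42 42 48 50 52 49 22 12 10] x [54.6 54.6 56.4 56.5 56.6 56.6 56.9 57.1 57.2 57.  55.3 54.7 54.5]
154 [12 37 40 44 41 42 51 52 54 53 52 13 13] x [53.1 54.8 55.1 55.3 55.1 55.2 55.8 55.9 56.  55.9 55.8 53.2 53.2]
156 [12 3
[... 1184 characters left out ...]

82 [13 37 38 39 38 35 15] x [106.1 103.7 103.5 103.4 103.5 103.8 105.9] [132  60  69  63  66  61 152]
84 [13 37 38 38 37 35 11] x [104.7 102.4 102.3 102.2 102.3 102.5 104.8] [160  67  65  68  62  79 169]
86 [11 32 37 37 36 32 11] x [103.4 101.5 101.  101.  101.1 101.5 103.4] [164 113  81  78  81 136 168]
88 [12 12 10 12 13 11 12] x [101.9 101.9 102.1 101.9 101.9 102.  101.9] [166 160 155 155 160 168 167]
90 [12 12 12 13 11 13 12] x [100.5 100.5 100.5 100.4 100.6 100.4 100.5] [167 165 171 163 165 164 165]
92 [11 10 13 10 12 12 11] x [99.1 99.2 99.  99.2 99.1 99.1 99.1] [167 167 168 162 166 164 168]
94 [11 12 12 12 12 12 11] x [97.7 97.6 97.7 97.7 97.6 97.7 97.7] [165 163 163 163 166 169 165]
```

View pics/c4.png

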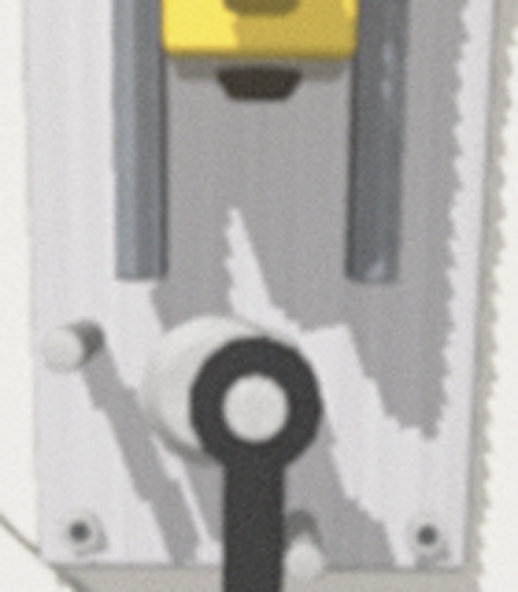

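The crop shows the yellow cell top, the black seal (front edge near row 87), the cheeks, the cam disc left of the black ring, and two stop pins. Seal face to cam measures 39.3 mm, which agrees with the description. The bay centre lies at tool x ≈ 0.0807, y ≈ 0.0019. Moving to hover and re-measuring.

Request:
jog_arm:
  increments:
    - [0.03,0.001,0,0.008,0]
    - [0.06,0.001,0,0.008,0]
    - [0.0817,0.001,0,0.008,0]
    - [0.0817,0.001,0.02,0.008,0]
    - [0.0817,0.001,0.04,0.008,0]
    - [0.0817,0.001,0.053,0.008,0]
    - [0.0817,0.001,0.053,0.008,0]
    - [0.0817,0.001,0.053,0.008,0]
    - [0.0817,0.001,0.053,0.008,0]

```text
time: 5.5
position: [0.5491, -0.0107, 0.2968]
tool_rot: [2.454, 1.96, 0.002]
ft_force: [0.3, 1.0, -0.4]
grip_width: 0.162
grip_force: 20.0
```

Run:
```python
from loc import *
im,d,c=shot("wrist"); s=ctrl.get_state(); cv2.imwrite("pics/w5.png",im[...,::-1]); np.savez("w5.npz",im=im,d=d,C=c[3]);
P=cloud(c,d); M=R.from_rotvec(s["tool_rot"]).as_matrix(); Q=(P-s["position"])@M; h=P[...,2]; print(s["position"],s["tool_rot"])
hsv=cv2.cvtColor(im,cv2.COLOR_RGB2HSV)
for n,m,bands in (("yel",blob(hsv,(20,130,60),(34,255,255)),((.052,.062),(.074,.086))),("blue",blob(hsv,(105,130,40),(125,255,255)),((.052,.062),(.074,.086))),("grn",blob(hsv,(50,100,25),(85,255,255)),((.10,.112),(.124,.14)))):
    for lo,hi in bands:
        w=(h>lo)&(h<hi)&m; 
        if w.sum()>50: print(n,w.sum(),rect(Q[w]),np.percentile(Q[w][:,0],[1,99]).round(4),np.percentile(Q[w][:,1],[1,99]).round(4),h[w].mean().round(4),[int(v) for v in np.argwhere(w).min(0)],[int(v) for v in np.argwhere(w).max(0)])
```

```text
[ 0.54912676 -0.01049584  0.29684084] [2.45313480e+00 1.96022111e+00 1.98901846e-03]
yel 2251 (array([ 0.04083325, -0.00092567]), (35.5, 33.5), 0.0) [0.024  0.0584] [-0.0174  0.0155] 0.0556 [155, 285] [217, 344]
yel 1289 (array([ 0.04080304, -0.00068483]), (23.7, 14.7), 0.3) [0.0293 0.0524] [-0.008   0.0065] 0.0789 [170, 301] [216, 329]
blue 2592 (array([ 0.07794849, -0.00081455]), (34.9, 33.6), 1.1) [0.0608 0.0949] [-0.0172  0.0156] 0.0555 [84, 284] [151, 346]
blue 1454 (array([ 0.07765067, -0.00064387]), (23.3, 15.0), 0.1) [0.0661 0.0892] [-0.008   0.0067] 0.079 [93, 300] [143, 330]
grn 1080 (array([ 1.15893431e-02, -6.33926392e-05]), (10.2, 33.0), 0.1) [0.0072 0.0165] [-0.0161  0.0159] 0.111 [259, 280] [281, 353]
grn 1244 (array([ 0.00443024, -0.00014652]), (13.6, 12.8), 89.7) [-0.0013  0.0105] [-0.0069  0.0066] 0.1337 [284, 299] [322, 333]
```

View pics/w5.png

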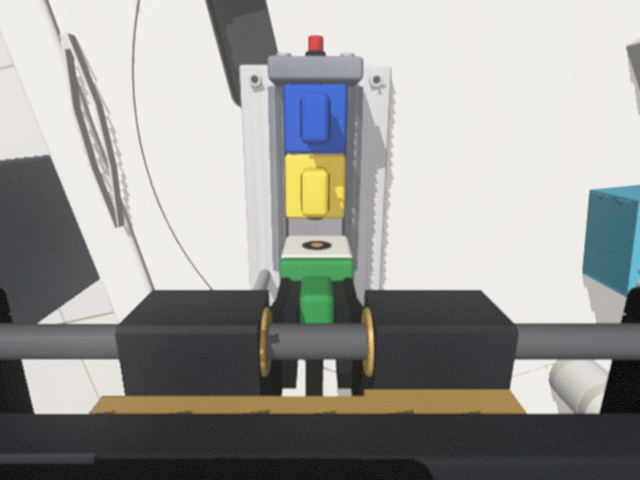

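Hover view: the held cartridge is at (316,265) with its port at (316,245), lined up with yellow (315,187) and blue (315,118). Relative to the bay it sits about 1.8 mm too far along x and 0.7 mm along y. I correct that, come down to just above the cheeks and check.

Request:
jog_arm:
  increments:
    - [-0.0018,-0.0007,0,0,0]
    - [-0.0018,-0.0007,0.006,0,0]
    - [-0.0018,-0.0007,0.012,0,0]
    - [-0.0018,-0.0007,0.018,0,0]
    - [-0.0018,-0.0007,0.018,0,0]
    - [-0.0018,-0.0007,0.018,0,0]
    - [-0.0018,-0.0007,0.018,0,0]

```text
time: 6.25
position: [0.5477, -0.0118, 0.2778]
tool_rot: [2.454, 1.962, 0.0]
ft_force: [0.3, -0.4, -0.5]
grip_width: 0.159
grip_force: 20.0
```

Run:
```python
from loc import *
im,d,c=shot("wrist"); s=ctrl.get_state(); cv2.imwrite("pics/w6.png",im[...,::-1])
P=cloud(c,d); M=R.from_rotvec(s["tool_rot"]).as_matrix(); Q=(P-s["position"])@M; h=P[...,2]; print(s["position"],s["tool_rot"],s["ft_force"])
hsv=cv2.cvtColor(im,cv2.COLOR_RGB2HSV)
z0=s["position"][2]-.228
for n,m,bands in (("yel",blob(hsv,(20,130,60),(34,255,255)),((.052,.062),(.074,.086))),("blue",blob(hsv,(105,130,40),(125,255,255)),((.052,.062),(.074,.086))),("grn",blob(hsv,(50,100,25),(85,255,255)),((z0+.036,z0+.05),(z0+.058,z0+.075)))):
    for lo,hi in bands:
        w=(h>lo)&(h<hi)&m; 
        if w.sum()>50: print(n,w.sum(),rect(Q[w]),np.percentile(Q[w][:,0],[1,99]).round(4),np.percentile(Q[w][:,1],[1,99]).round(4),h[w].mean().round(4))
a=np.load("s4.npz"); p=np.load("s4.npz")["p"]; M4=R.from_rotvec(a["r"]).as_matrix(); print("in s4 tool frame:",M4.T@(s["position"]-p))
```

```text
[ 0.54775442 -0.01184396  0.27792056] [2.45353319e+00 1.96161070e+00 4.50368660e-04] [ 0.09917153 -0.82266819 -1.0586731 ]
yel 2678 (array([0.04248676, 0.00049969]), (35.4, 33.6), 0.0) [0.0255 0.0601] [-0.016   0.0169] 0.0556
yel 1556 (array([0.04249485, 0.00057962]), (23.6, 14.9), 0.6) [0.0311 0.0541] [-0.0068  0.0077] 0.0789
blue 3141 (array([0.07970679, 0.0006058 ]), (35.2, 33.6), 0.1) [0.0626 0.0971] [-0.0158  0.0171] 0.0555
blue 1788 (array([0.07917358, 0.00088624]), (23.6, 14.8), 0.1) [0.0675 0.0908] [-0.0064  0.0081] 0.079
grn 1532 (array([ 1.18909874e-02, -4.37126160e-05]), (10.0, 33.1), 0.4) [0.0076 0.0167] [-0.0163  0.0159] 0.0928
grn 1169 (array([ 0.00470639, -0.00024629]), (13.6, 12.8), 89.4) [-0.001   0.0108] [-0.0069  0.0065] 0.1153
in s4 tool frame: [0.08184383 0.00074823 0.0698383 ]
```

Alignment is within about 0.5 mm. Lowering slowly.

Request:
jog_arm:
  increments:
    - [-0.0003,0.0003,0.003,0,0]
    - [-0.0003,0.0003,0.006,0,0]
    - [-0.0003,0.0003,0.008,0,0]
    - [-0.0003,0.0003,0.01,0,0]
    - [-0.0003,0.0003,0.012,0,0]
    - [-0.0003,0.0003,0.014,0,0]
    - [-0.0003,0.0003,0.016,0,0]
    - [-0.0003,0.0003,0.016,0,0]

```text
time: 7.1
position: [0.5477, -0.0123, 0.2614]
tool_rot: [-2.454, -1.962, 0.001]
ft_force: [-0.4, -0.4, -1.2]
grip_width: 0.158
grip_force: 20.0
```

Request:
jog_arm:
  increments:
    - [0,0,0.003,0,0]
    - [0,0,0.006,0,0]
    - [0,0,0.009,0,0]
    - [0,0,0.012,0,0]
    - [0,0,0.015,0,0]
    - [0,0,0.017,0,0]
    - [0,0,0.017,0,0]

```text
time: 7.8
position: [0.5477, -0.0123, 0.2443]
tool_rot: [-2.453, -1.962, 0.001]
ft_force: [0.3, 0.3, -1.0]
grip_width: 0.155
grip_force: 20.0
```

Request:
jog_arm:
  increments:
    - [0,0,0.0006,0,0]
    - [0,0,0.0012,0,0]
    - [0,0,0.0018,0,0]
    - [0,0,0.0024,0,0]
    - [0,0,0.003,0,0]
    - [0,0,0.003,0,0]
    - [0,0,0.003,0,0]

```text
time: 8.5
position: [0.5478, -0.0123, 0.2418]
tool_rot: [2.454, 1.962, -0.0]
ft_force: [-0.6, -0.6, 0.3]
grip_width: 0.158
grip_force: 20.0
```

Request:
jog_arm:
  increments:
    - [0,0,0.0004,0,0]
    - [0,0,0.0008,0,0]
    - [0,0,0.0008,0,0]
    - [0,0,0.0008,0,0]

```text
time: 8.9
position: [0.5478, -0.0123, 0.2409]
tool_rot: [2.454, 1.962, -0.0]
ft_force: [0.4, 0.2, -0.4]
grip_width: 0.158
grip_force: 20.0
```

Request:
jog_arm:
  increments:
    - [0,0,0.0003,0,0]
    - [0,0,0.0006,0,0]
    - [0,0,0.0006,0,0]

```text
time: 9.2
position: [0.5479, -0.0122, 0.2407]
tool_rot: [2.454, 1.962, -0.0]
ft_force: [-0.3, 0.7, 3.1]
grip_width: 0.163
grip_force: 20.0
```

Request:
jog_arm:
  increments:
    - [0,0,0.0003,0,0]
    - [0,0,0.0006,0,0]
    - [0,0,0.0006,0,0]

```text
time: 9.5
position: [0.548, -0.0122, 0.2407]
tool_rot: [2.453, 1.961, -0.0]
ft_force: [-2.0, 0.6, 7.5]
grip_width: 0.158
grip_force: 20.0
```

Request:
jog_arm:
  increments:
    - [0,0,0.0003,0,0]
    - [0,0,0.0006,0,0]
    - [0,0,0.0006,0,0]

```text
time: 9.8
position: [0.548, -0.0122, 0.2407]
tool_rot: [2.453, 1.961, -0.001]
ft_force: [-3.7, -0.2, 10.7]
grip_width: 0.161
grip_force: 20.0
```

Contact came at floor height. I ease off the pressure, release, rise, and look.

Request:
jog_arm:
  increments:
    - [0,0,-0.0006,0,0]
    - [0,0,-0.0013,0,0]
    - [0,0,-0.0013,0,0]

```text
time: 10.1
position: [0.5479, -0.0123, 0.2407]
tool_rot: [2.454, 1.961, 0.0]
ft_force: [-1.9, -0.1, 4.5]
grip_width: 0.158
grip_force: 20.0
```

Request:
jog_arm:
  increments:
    - [0,0,0,0,0.25]
    - [0,0,0,0,0.4]
    - [0,0,0,0,0.4]
    - [0,0,0,0,0.4]
    - [0,0,0,0,0.4]

```text
time: 10.6
position: [0.5478, -0.0123, 0.2403]
tool_rot: [-2.454, -1.962, 0.0]
ft_force: [-0.8, 0.9, 0.2]
grip_width: 0.394
grip_force: 0.0
```

Request:
jog_arm:
  increments:
    - [0,0,-0.01,0,0.4]
    - [0,0,-0.03,0,0.4]
    - [0,0,-0.06,0,0.4]
    - [-0.03,0,-0.08,0,0.4]
    - [-0.07,0,-0.08,0,0.4]
    - [-0.07,0,-0.08,0,0.4]
    - [-0.07,0,-0.08,0,0.4]
    - [-0.07,0,-0.08,0,0.4]

```text
time: 11.4
position: [0.5325, -0.0796, 0.3207]
tool_rot: [-2.453, -1.963, -0.001]
ft_force: [-0.0, 0.1, -1.0]
grip_width: 0.402
grip_force: 0.0
```

Run:
```python
from loc import *
im,d,c=shot("wrist"); s=ctrl.get_state(); cv2.imwrite("pics/w7.png",im[...,::-1]); np.savez("w7.npz",im=im,d=d,C=c[3],p=s["position"],r=s["tool_rot"])
P=cloud(c,d); M=R.from_rotvec(s["tool_rot"]).as_matrix(); Q=(P-s["position"])@M; h=P[...,2]; print(s["position"],s["tool_rot"],s["ft_force"])
hsv=cv2.cvtColor(im,cv2.COLOR_RGB2HSV)
for n,m in (("yel",blob(hsv,(20,130,60),(34,255,255))),("grn",blob(hsv,(50,100,25),(85,255,255)))):
    for lo,hi in ((.052,.062),(.074,.086)):
        w=(h>lo)&(h<hi)&m
        print(n,w.sum(),rect(Q[w]),np.median(h[w]).round(4),[int(v) for v in np.argwhere(w).min(0)],[int(v) for v in np.argwhere(w).max(0)])
```

```text
[ 0.53256585 -0.07923554  0.32060126] [-2.45173232e+00 -1.96381835e+00 -7.96857016e-04] [-0.13696463 -0.10466837  0.95019195]
yel 2392 (array([0.1113733 , 0.00085608]), (35.6, 33.7), 0.1) 0.0555 [25, 288] [91, 347]
yel 1375 (array([0.11101611, 0.00104579]), (24.2, 14.7), 0.6) 0.0792 [27, 304] [77, 332]
grn 1958 (array([0.06706446, 0.00051564]), (34.3, 33.1), 0.3) 0.0556 [108, 290] [166, 344]
grn 1089 (array([0.06678396, 0.0005144 ]), (23.7, 14.7), 0.1) 0.0792 [117, 304] [161, 330]
```

The cartridge is seated: its top is at 0.0556, the same as the fixed cells, and it is aligned. Next I locate the lever axis and knob.

Create lev.py:
```python
from loc import *
def lever(im,c):
    g=cv2.cvtColor(im,cv2.COLOR_RGB2GRAY); p0=proj(c,[.539,-.0463,.056])[0]
    m=((g>130).astype(np.uint8)); k,l,s,ct=cv2.connectedComponentsWithStats(m,connectivity=4)
    best=[i for i in range(1,k) if 40<s[i,4]<900 and np.hypot(*(ct[i]-p0))<25]
    return p0,[(ct[i].round(1),int(s[i,4]),ray(c,ct[i],.056)[0].round(4)) for i in best]
```

Run:
```python
from lev import *
for f in ("w4","w7"):
    z=np.load(f+".npz"); c=(*cam("wrist")[:3],z["C"]); im=z["im"]; print(f,lever(im,c))
    P=cloud(c,z["d"]); h=P[...,2]; g=im.max(2)
    w=(h>.048)&(h<.055)&(g<110); q=P[w]; ax=np.array([.539,-.0463]); r=np.hypot(*(q[:,:2]-ax).T); t=q[(r>.016)&(r<.07)&(q[:,1]<-.05)]
    for lo in (.018,.025,.032,.04,.05): 
        u=q[(r>lo)&(r<lo+.006)&(q[:,1]<-.05)]; print(lo,len(u),u.mean(0).round(4) if len(u) else "")
im,d,c=shot("top"); P=cloud(c,d); hsv=cv2.cvtColor(im,cv2.COLOR_RGB2HSV)
for rng in (((0,150,40),(6,255,255)),((174,150,40),(180,255,255))):
    m=cv2.inRange(hsv,*rng); k,l,s,ct=cv2.connectedComponentsWithStats(m)
    for i in range(1,k):
        if 15<s[i,4]<300 and 240<ct[i][1]<300: print("top red",s[i],ct[i].round(1),ray(c,ct[i],.08)[0].round(4))
s=ctrl.get_state(); print(s["joint_positions"].round(2))
```

```text
w4 (array([316.74353534, 168.37126062]), [(array([318.5, 169.8]), 244, array([ 0.54  , -0.0475,  0.056 ]))])
0.018 146 [ 0.5354 -0.0667  0.0522]
0.025 136 [ 0.5341 -0.0736  0.0522]
0.032 132 [ 0.532  -0.0805  0.0524]
0.04 117 [ 0.5305 -0.0882  0.0525]
0.05 0 
w7 (array([314.72684362, 193.03689042]), [(array([316.2, 194.5]), 247, array([ 0.5397, -0.0474,  0.056 ]))])
0.018 162 [ 0.5355 -0.0667  0.0522]
0.025 159 [ 0.534  -0.0737  0.0521]
0.032 143 [ 0.5322 -0.0805  0.0524]
0.04 134 [ 0.5305 -0.0882  0.0525]
0.05 130 [ 0.5279 -0.0981  0.0523]
top red [319 265   7   8  41] [321.8 268.1] [ 0.5222 -0.1211  0.08  ]
[ 0.64  0.19 -0.6   1.82  0.12  1.17 -0.21]
```

The axis is at (0.5398, −0.0474). The lever is at about 0.01 rad and the knob at about (0.5225, −0.1208), which the top view confirms. I turn the tool so that the closed fingers' +x side pushes the knob, and position behind it.

Request:
jog_arm:
  increments:
    - [-0.0424,0.0295,0,-1.571,0]
    - [-0.0424,0.0295,0,-1.571,0]
    - [-0.0424,0.0295,0,-1.571,0]
    - [-0.0424,0.0295,0,-1.571,0]
    - [-0.0424,0.0295,0,-1.571,0]
    - [-0.0424,0.0295,0,-1.571,0]
    - [-0.0424,0.0295,0,-1.571,0]
    - [-0.0424,0.0295,0,-1.571,0]
    - [-0.0424,0.0295,0,-1.571,0]
    - [-0.0424,0.0295,0,-1.571,0]
    - [-0.0424,0.0295,0,-1.571,0]
    - [-0.0424,0.0295,0,-1.571,0]
    - [-0.0424,0.0295,0.03,-1.571,0]
    - [-0.0424,0.0295,0.055,-1.571,0]
    - [-0.0424,0.0295,0.0725,-1.571,0]
    - [-0.0424,0.0295,0.0805,-1.571,0]
    - [-0.0424,0.0295,0.0805,-1.571,0]
    - [-0.0424,0.0295,0.0805,-1.571,0]
  clamp_n: 15

```text
time: 13.3
position: [0.5524, -0.1281, 0.2407]
tool_rot: [0.348, 3.121, -0.0]
ft_force: [0.6, -0.1, 0.2]
grip_width: 0.006
grip_force: 0.0
```

Create g.py:
```python
from h import *
ax=np.array([.5398,-.0474]); my=np.array([.2195,.9756]); mx=np.array([.9756,-.2195])
def where():
    s=ctrl.get_state(); M=R.from_rotvec(s["tool_rot"]).as_matrix(); p=s["position"][:2]-ax
    a,b=-p@my,-p@mx   # along -my, along -mx
    r=np.hypot(a,b); off=np.sqrt(max(r*r-.075**2,0)); th=np.arctan2(b,a)
    tx=M[:2,0]; yaw=np.arctan2(tx@my,-tx@mx)
    print("z %.4f along -my %.4f -mx %.4f toolxangle %.3f"%(s["position"][2],a,b,yaw),"F tool",(M.T@s["ft_force"]).round(1),"j7",s["joint_positions"][6].round(2),"t",s["time"])
    return s,M
def goto(th,off):  # shift in tool axes now to lever angle th with finger centre off behind knob
    s,M=where(); t=my*np.sin(th)-mx*np.cos(th); r=-my*np.cos(th)-mx*np.sin(th)
    g=ax+.075*r-off*t; return (M[:2,:2].T@(g-s["position"][:2])).round(4)
```

Run:
```python
from g import *
print(goto(0,.0175),goto(0.01,.0295))
```

```text
z 0.2407 along -my 0.0760 -mx -0.0300 toolxangle 0.001 F tool [-0.6  0.  -0.2] j7 1.31 t 13.3
z 0.2407 along -my 0.0760 -mx -0.0300 toolxangle 0.001 F tool [-0.6  0.  -0.2] j7 1.31 t 13.3
[0.0125 0.001 ] [0.0012 0.0007]
```

Request:
jog_arm:
  increments:
    - [0.003,0.0005,0,0,0]
    - [0.006,0.001,0,0,0]
    - [0.009,0.001,0,0,0]
    - [0.0105,0.001,0,0,0]
    - [0.012,0.001,0,0,0]
    - [0.0135,0.001,0,0,0]
    - [0.0135,0.001,0,0,0]
    - [0.0135,0.001,0,0,0]

```text
time: 14.1
position: [0.5391, -0.1246, 0.2401]
tool_rot: [0.348, 3.122, -0.0]
ft_force: [1.3, -0.5, 0.6]
grip_width: 0.004
grip_force: 0.5
```

Run:
```python
from g import *
print(goto(0,.0175))
```

```text
z 0.2401 along -my 0.0755 -mx -0.0163 toolxangle 0.001 F tool [-1.4 -0.2 -0.6] j7 1.31 t 14.1
[-0.0012  0.0005]
```

Request:
jog_arm:
  increments:
    - [0.0023,-0.0005,0,0.03,0]
    - [0.0045,-0.0009,0,0.06,0]
    - [0.0068,-0.0013,0,0.09,0]
    - [0.0091,-0.0016,0,0.12,0]
    - [0.0114,-0.0018,0,0.15,0]
    - [0.0137,-0.0019,0,0.18,0]
    - [0.016,-0.002,0,0.21,0]
    - [0.0183,-0.002,0,0.24,0]
    - [0.0206,-0.002,0,0.27,0]
    - [0.0229,-0.0018,0,0.3,0]
    - [0.0252,-0.0016,0,0.33,0]
    - [0.0275,-0.0014,0,0.36,0]
    - [0.0298,-0.001,0,0.39,0]
    - [0.0321,-0.0006,0,0.42,0]

```text
time: 15.5
position: [0.5074, -0.1177, 0.24]
tool_rot: [0.994, 2.98, 0.0]
ft_force: [2.5, 2.0, 0.5]
grip_width: 0.006
grip_force: 1.6
```

Run:
```python
from g import *
for t in (.4,.42,.44,.46): print(t,goto(t,.0175))
```

```text
z 0.2400 along -my 0.0757 -mx 0.0162 toolxangle 0.423 F tool [-0.8  3.1 -0.5] j7 0.94 t 15.5
0.4 [-0.0029  0.0011]
z 0.2400 along -my 0.0757 -mx 0.0162 toolxangle 0.423 F tool [-0.8  3.1 -0.5] j7 0.94 t 15.5
0.42 [-0.0014  0.0007]
z 0.2400 along -my 0.0757 -mx 0.0162 toolxangle 0.423 F tool [-0.8  3.1 -0.5] j7 0.94 t 15.5
0.44 [0.0001 0.0004]
z 0.2400 along -my 0.0757 -mx 0.0162 toolxangle 0.423 F tool [-0.8  3.1 -0.5] j7 0.94 t 15.5
0.46 [0.0016 0.0001]
```

Request:
jog_arm:
  increments:
    - [0.0023,-0.0002,0,0.03,0]
    - [0.0045,-0.0005,0,0.06,0]
    - [0.0068,-0.0009,0,0.09,0]
    - [0.0091,-0.0012,0,0.12,0]
    - [0.0114,-0.0014,0,0.15,0]
    - [0.0137,-0.0015,0,0.18,0]
    - [0.016,-0.0016,0,0.21,0]
    - [0.0183,-0.0016,0,0.24,0]
    - [0.0206,-0.0016,0,0.27,0]
    - [0.0229,-0.0014,0,0.3,0]
    - [0.0252,-0.0012,0,0.33,0]
    - [0.0275,-0.001,0,0.36,0]
    - [0.0298,-0.0006,0,0.39,0]
    - [0.0321,-0.0002,0,0.42,0]

```text
time: 16.9
position: [0.4824, -0.1005, 0.2403]
tool_rot: [1.593, 2.702, -0.0]
ft_force: [8.5, -4.6, -3.5]
grip_width: 0.008
grip_force: 4.4
```

Run:
```python
from g import *
for t in (.84,.88,.92): print(t,goto(t,.0175))
```

```text
z 0.2403 along -my 0.0644 -mx 0.0443 toolxangle 0.844 F tool [-8.1  5.2  3.5] j7 0.54 t 16.9
0.84 [0.0009 0.001 ]
z 0.2403 along -my 0.0644 -mx 0.0443 toolxangle 0.844 F tool [-8.1  5.2  3.5] j7 0.54 t 16.9
0.88 [0.0039 0.0003]
z 0.2403 along -my 0.0644 -mx 0.0443 toolxangle 0.844 F tool [-8.1  5.2  3.5] j7 0.54 t 16.9
0.92 [ 0.007  -0.0002]
```

Request:
jog_arm:
  increments:
    - [0.0015,0.0002,0,0.02,0]
    - [0.003,0.0004,0,0.04,0]
    - [0.0045,0.0001,0,0.06,0]
    - [0.006,-0.0002,0,0.08,0]
    - [0.0075,-0.0004,0,0.1,0]
    - [0.0091,-0.0006,0,0.12,0]
    - [0.0106,-0.0007,0,0.14,0]
    - [0.0121,-0.0008,0,0.16,0]
    - [0.0137,-0.0009,0,0.18,0]
    - [0.0152,-0.001,0,0.2,0]
    - [0.0168,-0.001,0,0.22,0]
    - [0.0183,-0.001,0,0.24,0]

```text
time: 18.1
position: [0.4721, -0.0864, 0.2402]
tool_rot: [1.906, 2.492, -0.004]
ft_force: [6.4, -6.2, -1.7]
grip_width: 0.007
grip_force: 4.1
```

Run:
```python
from g import *
for t in (1.04,1.08,1.12): print(t,goto(t,.0175))
```

```text
z 0.2402 along -my 0.0529 -mx 0.0575 toolxangle 1.085 F tool [-7.6  4.6  1.8] j7 0.29 t 18.1
1.04 [-0.0009  0.0014]
z 0.2402 along -my 0.0529 -mx 0.0575 toolxangle 1.085 F tool [-7.6  4.6  1.8] j7 0.29 t 18.1
1.08 [0.002  0.0007]
z 0.2402 along -my 0.0529 -mx 0.0575 toolxangle 1.085 F tool [-7.6  4.6  1.8] j7 0.29 t 18.1
1.12 [0.0051 0.    ]
```

Request:
jog_arm:
  increments:
    - [0.0015,0.0001,0,0.02,0]
    - [0.003,0.0002,0,0.04,0]
    - [0.0045,0,0,0.06,0]
    - [0.006,-0.0003,0,0.08,0]
    - [0.0075,-0.0006,0,0.1,0]
    - [0.0091,-0.0008,0,0.12,0]
    - [0.0106,-0.0009,0,0.14,0]
    - [0.0121,-0.001,0,0.16,0]
    - [0.0137,-0.0011,0,0.18,0]
    - [0.0152,-0.0012,0,0.2,0]
    - [0.0168,-0.0012,0,0.22,0]
    - [0.0183,-0.0012,0,0.24,0]

```text
time: 19.3
position: [0.4651, -0.0695, 0.24]
tool_rot: [2.192, 2.247, -0.008]
ft_force: [0.6, -8.8, 2.2]
grip_width: 0.005
grip_force: 4.8
```

Run:
```python
from g import *
for t in (1.28,1.32,1.36): print(t,goto(t,.0175))
```

```text
z 0.2400 along -my 0.0379 -mx 0.0681 toolxangle 1.325 F tool [-8.8  0.4 -2.1] j7 0.03 t 19.3
1.28 [-0.0006  0.0011]
z 0.2400 along -my 0.0379 -mx 0.0681 toolxangle 1.325 F tool [-8.8  0.4 -2.1] j7 0.03 t 19.3
1.32 [0.0024 0.0003]
z 0.2400 along -my 0.0379 -mx 0.0681 toolxangle 1.325 F tool [-8.8  0.4 -2.1] j7 0.03 t 19.3
1.36 [ 0.0054 -0.0003]
```

Request:
jog_arm:
  increments:
    - [0.001,-0.0002,0,0.013,0]
    - [0.002,-0.0003,0,0.026,0]
    - [0.003,-0.0004,0,0.04,0]
    - [0.004,-0.0005,0,0.053,0]
    - [0.005,-0.0007,0,0.066,0]
    - [0.006,-0.0008,0,0.08,0]
    - [0.007,-0.0009,0,0.093,0]
    - [0.008,-0.001,0,0.106,0]
    - [0.009,-0.0011,0,0.12,0]
    - [0.01,-0.0012,0,0.133,0]
    - [0.011,-0.0013,0,0.146,0]
    - [0.0121,-0.0014,0,0.16,0]

```text
time: 20.5
position: [0.4628, -0.0571, 0.2399]
tool_rot: [2.365, 2.066, -0.01]
ft_force: [-1.2, -8.6, 5.3]
grip_width: 0.004
grip_force: 4.2
```

Run:
```python
from g import *
for t in (1.44,1.48,1.571): print(t,goto(t,.0175))
```

```text
z 0.2399 along -my 0.0264 -mx 0.0730 toolxangle 1.485 F tool [-8.7 -0.1 -5.3] j7 -0.15 t 20.5
1.44 [-0.0008  0.0009]
z 0.2399 along -my 0.0264 -mx 0.0730 toolxangle 1.485 F tool [-8.7 -0.1 -5.3] j7 -0.15 t 20.5
1.48 [0.0022 0.0001]
z 0.2399 along -my 0.0264 -mx 0.0730 toolxangle 1.485 F tool [-8.7 -0.1 -5.3] j7 -0.15 t 20.5
1.571 [ 0.0091 -0.0012]
```

Request:
jog_arm:
  increments:
    - [0.0006,-0.0001,-0.0003,0.008,0]
    - [0.0012,-0.0002,-0.0006,0.016,0]
    - [0.0018,-0.0003,-0.0006,0.024,0]
    - [0.0024,-0.0004,-0.0006,0.032,0]
    - [0.003,-0.0005,-0.0006,0.04,0]
    - [0.0036,-0.0006,-0.0006,0.048,0]
    - [0.0042,-0.0006,-0.0006,0.056,0]
    - [0.0048,-0.0007,-0.0006,0.064,0]
    - [0.0054,-0.0008,-0.0006,0.072,0]
    - [0.006,-0.0009,-0.0006,0.08,0]

```text
time: 21.5
position: [0.4623, -0.0509, 0.24]
tool_rot: [2.446, 1.97, -0.011]
ft_force: [-2.1, -6.5, 3.0]
grip_width: 0.004
grip_force: 3.7
```

Run:
```python
from g import *
for t in (1.5,1.54,1.571): print(t,goto(t,.0175))
```

```text
z 0.2400 along -my 0.0204 -mx 0.0748 toolxangle 1.564 F tool [-6.8 -0.7 -3. ] j7 -0.24 t 21.5
1.5 [-0.0024  0.0013]
z 0.2400 along -my 0.0204 -mx 0.0748 toolxangle 1.564 F tool [-6.8 -0.7 -3. ] j7 -0.24 t 21.5
1.54 [0.0006 0.0004]
z 0.2400 along -my 0.0204 -mx 0.0748 toolxangle 1.564 F tool [-6.8 -0.7 -3. ] j7 -0.24 t 21.5
1.571 [ 0.0029 -0.0001]
```

Request:
jog_arm:
  increments:
    - [0.0004,0,-0.0002,0,0]
    - [0.0008,0,-0.0003,0,0]
    - [0.0012,0,-0.0003,0,0]
    - [0.0016,0,-0.0003,0,0]
    - [0.002,0,-0.0003,0,0]

```text
time: 22.0
position: [0.4626, -0.0488, 0.2401]
tool_rot: [-2.446, -1.971, 0.011]
ft_force: [-0.7, -7.2, 2.0]
grip_width: 0.003
grip_force: 3.5
```

Request:
jog_arm:
  increments:
    - [0.0003,0,0,0,0]
    - [0.0006,0,0,0,0]
    - [0.0009,0,0,0,0]

```text
time: 22.3
position: [0.4627, -0.0478, 0.24]
tool_rot: [-2.446, -1.971, 0.011]
ft_force: [-2.2, -6.3, 1.6]
grip_width: 0.003
grip_force: 3.1
```

```bash
python3 -c "
from g import *
print(goto(1.571,.0175))"
```

```text
z 0.2400 along -my 0.0173 -mx 0.0751 toolxangle 1.564 F tool [-6.7 -0.8 -1.5] j7 -0.25 t 22.3
[-0.0001  0.0001]
```

Request:
jog_arm:
  increments:
    - [0.0003,0,0,0,0]
    - [0.0006,0,0,0,0]
    - [0.0008,0,0,0,0]

```text
time: 22.6
position: [0.4629, -0.047, 0.2401]
tool_rot: [-2.446, -1.971, 0.011]
ft_force: [-2.1, -5.8, 1.1]
grip_width: 0.004
grip_force: 3.0
```

Request:
jog_arm:
  increments:
    - [0.0003,0,0,0,0]
    - [0.0006,0,0,0,0]
    - [0.0006,0,0,0,0]

```text
time: 22.9
position: [0.463, -0.0462, 0.24]
tool_rot: [-2.446, -1.971, 0.011]
ft_force: [-1.6, -5.5, 1.7]
grip_width: 0.011
grip_force: 2.5
```

Request:
jog_arm:
  increments:
    - [0.0003,0,0,0,0]
    - [0.0006,0,0,0,0]
    - [0.0006,0,0,0,0]

```text
time: 23.2
position: [0.4631, -0.0459, 0.24]
tool_rot: [-2.446, -1.971, 0.011]
ft_force: [-2.7, -6.1, 1.9]
grip_width: 0.0
grip_force: 2.9
```

Request:
jog_arm:
  increments:
    - [0.0003,0,0,0,0]
    - [0.0006,0,0,0,0]
    - [0.0006,0,0,0,0]

```text
time: 23.5
position: [0.4631, -0.0458, 0.24]
tool_rot: [-2.446, -1.971, 0.012]
ft_force: [-1.9, -7.4, 3.2]
grip_width: 0.002
grip_force: 3.4
```

Request:
jog_arm:
  increments:
    - [0.0003,0,0,0,0]
    - [0.0006,0,0,0,0]
    - [0.0006,0,0,0,0]

```text
time: 23.8
position: [0.4632, -0.0456, 0.24]
tool_rot: [2.446, 1.97, -0.013]
ft_force: [-1.7, -8.7, 3.5]
grip_width: -0.002
grip_force: 3.9
```

At the stop: position is stalled and force is rising about 2.3 N/mm. I bring it up to about 12 N and hold.

Request:
jog_arm:
  increments:
    - [0.0004,0,0,0,0]
    - [0.0008,0,0,0,0]
    - [0.0012,0,-0.0003,0,0]
    - [0.0014,0,-0.0003,0,0]
    - [0.0014,0,-0.0003,0,0]

```text
time: 24.3
position: [0.4632, -0.0452, 0.2401]
tool_rot: [2.446, 1.969, -0.015]
ft_force: [-2.4, -10.1, 1.0]
grip_width: 0.001
grip_force: 5.1
```

```bash
python3 -c "
from g import *
where()"
```

```text
z 0.2401 along -my 0.0146 -mx 0.0752 toolxangle 1.565 F tool [-10.4  -0.2  -1. ] j7 -0.26 t 24.3
```

Request:
jog_arm:
  increments:
    - [0.0004,0,0,0,0]
    - [0.0008,0,0,0,0]
    - [0.0008,0,0,0,0]
    - [0.0008,0,0,0,0]

```text
time: 24.7
position: [0.4633, -0.045, 0.2401]
tool_rot: [2.447, 1.968, -0.017]
ft_force: [-3.3, -14.1, 2.3]
grip_width: 0.001
grip_force: 5.8
```

Request:
jog_arm:
  increments:
    - [0,0,0,0,0]
    - [0,0,0,0,0]
    - [0,0,0,0,0]
    - [0,0,0,0,0]

```text
time: 25.1
position: [0.4633, -0.045, 0.2401]
tool_rot: [2.447, 1.968, -0.017]
ft_force: [-2.3, -12.8, 1.4]
grip_width: 0.002
grip_force: 5.8
```

```bash
python3 -c "
from g import *
where()"
```

```text
z 0.2401 along -my 0.0144 -mx 0.0752 toolxangle 1.565 F tool [-13.    0.5  -1.3] j7 -0.26 t 25.1
```

Request:
jog_arm:
  increments:
    - [-0.0003,0,0,0,0]
    - [-0.0003,0,0,0,0]
    - [-0.0003,0,0,0,0]
    - [-0.0003,0,0,0,0]
    - [-0.0003,0,0,0,0]
    - [-0.0003,0,0,0,0]

```text
time: 25.7
position: [0.4633, -0.045, 0.2401]
tool_rot: [2.447, 1.969, -0.016]
ft_force: [-2.7, -12.2, 1.5]
grip_width: 0.01
grip_force: 5.5
```

Request:
jog_arm:
  increments:
    - [0,0,0,0,0]
    - [0,0,0,0,0]
    - [0,0,0,0,0]
    - [0,0,0,0,0]
    - [0,0,0,0,0]
    - [0,0,0,0,0]

```text
time: 26.3
position: [0.4633, -0.0451, 0.2401]
tool_rot: [2.447, 1.968, -0.016]
ft_force: [-2.8, -12.0, 1.3]
grip_width: 0.005
grip_force: 5.5
```

Leaned at about 12 N for over a second. Backing straight off, rising, and checking.

Request:
jog_arm:
  increments:
    - [-0.002,0,0,0,0]
    - [-0.004,0,0,0,0]
    - [-0.008,0,0,0,0]
    - [-0.014,0,0,0,0]
    - [-0.02,0,0,0,0]
    - [-0.02,0,-0.03,0,0]
    - [-0.03,0,-0.07,0,0]
    - [-0.05,0.03,-0.1,0,0]
    - [-0.06,0.06,-0.1,0,0]
    - [-0.06,0.06,-0.1,0,0]
    - [-0.06,0.06,-0.1,0,0]
    - [-0.06,0.06,-0.1,0,0]

```text
time: 27.5
position: [0.5109, -0.1106, 0.3403]
tool_rot: [-2.44, -1.975, 0.002]
ft_force: [0.3, -0.2, 0.0]
grip_width: 0.006
grip_force: 0.0
```

Run:
```python
from lev import *
from g import where,my,mx
im,d,c=shot("wrist"); where(); s=ctrl.get_state(); cv2.imwrite("pics/w8.png",im[...,::-1])
P=cloud(c,d); h=P[...,2]; hsv=cv2.cvtColor(im,cv2.COLOR_RGB2HSV); ax=lever(im,c)[1]; print(ax)
B=np.c_[mx,my]
m=cv2.inRange(hsv,(0,140,40),(8,255,255))>0; w=m&(h>.078)&(h<.092); 
if w.sum(): k=P[w].mean(0); v=(k[:2]-np.array(ax[0][2][:2]))@B if ax else None; print("knob",k.round(4),"module dir",v, w.sum())
for n,m in (("yel",blob(hsv,(20,130,60),(34,255,255))),("grn",blob(hsv,(50,100,25),(85,255,255)))):
    for lo,hi in ((.052,.062),(.074,.086)):
        w=(h>lo)&(h<hi)&m; q=P[w][:,:2]@B
        print(n,w.sum(),rect(q),np.median(h[w]).round(4))
```

```text
z 0.3405 along -my 0.0679 -mx 0.0143 toolxangle 1.559 F tool [-0.3 -0.8  0.3] j7 -0.11 t 27.55
[(array([340.6, 136.8]), 266, array([ 0.5399, -0.0477,  0.056 ]))]
knob [ 0.4674 -0.0306  0.0843] module dir [-0.07451042  0.00072972] 354
yel 0 (array([0., 0.]), (0.0, 0.0), 0.0) nan
yel 0 (array([0., 0.]), (0.0, 0.0), 0.0) nan
grn 1867 (array([0.5389375 , 0.11221191]), (34.6, 32.9), 89.3) 0.0556
grn 1016 (array([0.53916455, 0.11203896]), (14.0, 24.0), 1.5) 0.0793
  return _methods._mean(a, axis=axis, dtype=dtype,
  ret = ret.dtype.type(ret / rcount)
```

View pics/w8.png

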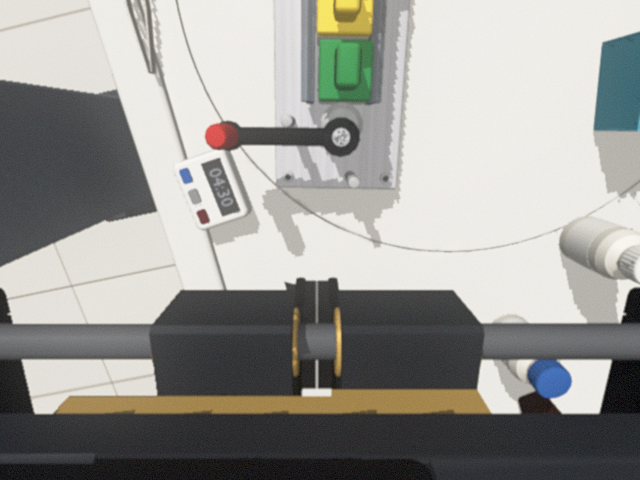

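The lever is at its stop, with the knob at (222,135) straight along the module's −x. The green cartridge at (346,70) is clamped up against the seal, and the timer at (212,190) and the bottles look undisturbed. Handing in.

```bash
python3 -c "
from bench import ctrl
print(ctrl.close_job())"
```

```text
the job is handed in; nothing more can be done
None
```

The green-topped cartridge is in the bay with its port to the seal, the lever is at its end stop after about 12 N for over a second, no force reading came near 20 N, and the job was handed in at about 27.6 s.

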